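Hang the slip pail in the studio cabinet and latch its door

ROBOT

A 6-joint arm with a two-finger parallel gripper is mounted at the origin on the work surface. World frame = base frame: x ahead of the robot, y to its left, z up, the work surface at z = 0. Lengths are in m, angles in rad, forces in N, time in s.
With the tool pointing down it reaches from about 0.375 to 0.975 m from the base axis. Payload 3.8 kg.
Tool frame: the origin (TCP) lies on the centre line of the jaws, within the pads' length; the fingertips stand 14 mm ahead of it and the grasp point (between the pads) lies 5 mm behind it; z points along the fingers, y is the line along which they close (so a half turn about z gives the same grasp; the last joint's range is limited). The gripper opens to 85 mm and grips with 20 to 120 N. Pads are 22 mm wide; open, the fingers measure 114 mm over their backs; the gripper's body (76 mm by 85 mm) begins 54 mm behind the grasp point. The pads swing forward as they close: fully open they stand 13 mm farther back than shut.
Start: joints at [1.112, 0.264, 1.604, -0, 1.274, -0.037], TCP at [0.276, 0.616, 0.245] pointing down, gripper open.
Joint ranges: [-2.63, 2.63], [-0.94, 2.18], [0.31, 2.57], [-1.31, 4.45], [0, 2.66], [-2.55, 2.55]. Speed limits (rad/s): [2.57, 2.57, 3.14, 3.14, 3.14, 3.14].

INTERFACE

Orientations are given as a rotation vector (axis times angle).
In Python, from workcell import bot, eyes, spot_in gives the robot as it stands.
- The arm moves only by the tool carry_out, never from a script. Its argument "series" is text: rows parted by semicolons, each of 4 numbers parted by spaces: the shift along the world's x, y, z in m, then the turn about the world's z in degrees. In form: tx ty tz roll; .... A call has 1 to 20 rows; each row shifts and turns the commanded pose from where the row before left it; what a row does not reach is not made up. A row lasts 1/8 s, in which the tool goes at most 62.5 mm and 10.7 degrees, less where a joint would pass 70% of its speed; a pose out of reach is approached as far as the arm can. A call is refused whole if a number of a shift passes 0.0625 or a number of a turn 10.7, either way. A call with a gripper value outside its range is refused whole. "jaw" is the gripper command: -1 is shut, 1 is fully open, values between are in proportion, set as the call begins (left out, the last holds). The fingers move at their own pace and stop on an object; "grip_force" is the grip in N (left out, the last holds). Time passes only in rows, so rows that do not move let the fingers close. It gives the time, the measured TCP pose, the force, the opening and the grip force at its end, in the units of the state.
- bot.read_state(): the state, without advancing time (a new reading comes with each control period).
- eyes.read_camera(name): name is "scene" or "top" or "wrist"; returns (picture, depth): 480x640x3 uint8, blue, green, red; 480x640 float32, m along the optical axis (not along the pixel's ray), 0 where there is no reading.
- eyes.get_calibration(name): a dict with "K" (3x3 intrinsics, pixels), "position" and "rotation" of the camera in the world; the wrist camera has in their place "T_tool_cam" (4x4, takes a point from camera to tool coordinates, whose origin is the TCP and whose axes are the flange's). Camera axes: x right, y down, z forward; pixel columns grow to the right and rows downward; lengths in m; the calibration is good to about 2 mm. A picture is of the moment at which its call begins: read the wrist's pose just before it. get_calibration takes no time and is no camera call.
- bot.finish_job(): hands the job in; it is judged then, once.
Trained networks look in the newest picture that a camera, given by its name, has taken for a name from the list of things; names that differ only in an ending like _2 or _b are one class to them, and where a whole thing is asked for, a point or a joint stands for the part that bears it (a point fixed in the world has none). Each returns a list of dicts, best first, with "score" (0 to 1); they miss things now and then, are a little off and sometimes report something else, mostly with a low value. They report only what shows in the picture. A call takes as long as a camera call. They do not tell look-alikes from the thing itself.
- spot_in(camera, target): "rect" ([centre column, centre row, width, height] in pixels, round what is visible of it).
The state is a dict: "time": time; "q": joint angles; "joint_vel": joint speeds; "joint_torque": joint torques, N m; "tool_pos": TCP position; "tcp_rot": TCP orientation; "wrist_force": force on the tool from outside, world axes, zero at the start; "torque": the same for the moment, N m; "width": opening from 0.0 (shut) to 1.0 (fully open); "grip_force": force on a finger pad.
Only numpy, scipy, OpenCV 4.12 (cv2) and the standard library are available. Lean on these libraries where they do the work, as an engineer would, in place of code of your own. Each camera call takes 0.05 s, during which the arm holds its last target. There are 200 camera calls.

TASK

Hang the little metal pail by its arched handle on the hook inside the open cabinet door, lowering it gently until the hook carries it rather than dropping it, and let go. Then push the door fully shut, without slamming or forcing it, until its sprung latch snaps in and the pail hangs upright inside. Leave the bottle, jar and tin where they stand.

Things in the scene. Friction and masses are not known exactly. Their poses are not given: they have to be found in the camera images.
- pail_handle (a point): Peak of the pail's fixed arched handle: centre of its round bar (10 mm thick), 125 mm above the pail's bottom, over its middle. The bar runs along x, sloping down 13 mm to each corner 43 mm either side of the peak, then down to the pail; z up. Grip it to one side (27 mm from the peak, where it is 8 mm lower): the middle must stay free for the hook.
- pail: Small metal pail, a cup 74 mm across at the rim, 62 mm high, 0.2 to 0.4 kg. Origin: centre of its underside; x along the handle bar, z up. Between rim and bar is an open window 58 mm high under the peak and 76 mm wide, which the hook enters sideways.
- hook_low (a point): On the door, 60 mm out from its inner face, 110 mm from the hinge, 58 mm below its top edge. x out of the inner face (as the hook points), y to the hinge, z up. The top of the hook's seat is 0 to 20 mm straight above this point: its clamped height differs each time and is not reported, feel for it. A hung bar's centre is 5 mm above the seat.
- hook_root (a point): On the door's inner face behind hook_low, same axes: foot of the hook, an 8 mm round steel bar along x. Its underside is 8 mm below its seat; its upturned tip reaches 12 mm above the seat and 81 mm out from the face. The clamp holds 60 N. A gripper straight down over the hook strikes the door's top edge: lean its body away from the door by 30 to 45 degrees.
- door_push (a point): On the door's outer face, 170 mm from the hinge, 30 mm below its top edge; same axes as hook_low (x points inward through the door, 14 mm thick). A good place to push.
- door_hinge_axis (a point): On the door's upright hinge line, in the plane of its inner face, at bench height; turns with the door, same axes as hook_low (y points from the free edge to the hinge). The door is 220 mm wide, 260 mm high.
- door (a joint): Door angle, rad: 0 shut; grows as it opens towards the robot, hinged on the cabinet's left (+y) side, clockwise seen from above. Starts at 1.3 to 1.7 and stays where left (light friction). Near 0.13 the latch meets the strike; about 6 to 15 N at door_push takes it over; snapped in, it reads below 0.02 and cannot be pulled open.
- latch (a joint): Travel of the sprung bevelled bolt near the door's free edge, m: 0 thrown out, grows to about 0.008 as the strike pushes it in, back to 0 once snapped in.
- cabinet: Grey sheet-metal bench cabinet, 180 mm deep, 220 wide, 260 high, fixed, empty, open in front (towards the robot), where the door shuts over it. Origin: centre of its underside; x points to its back.
- glue: White plastic bottle, 64 mm across, 160 mm high: leave alone. Origin under its centre.
- jar: Amber glass jar, 64 mm across, 100 mm high: leave alone. Origin under its centre.
- tin: Green tin, 74 mm across, 75 mm high: leave alone. Origin under its centre.
Things that resemble listed ones, but are neither listed nor needed, are in the scene too. Leave any turquoise look-alike of the pail alone.

How it is judged:
On the way, in this order (a step that is already met when the one before it is completed fails the run):
1. the pail hangs by its handle on the door's hook, let go (x of pail_handle in the frame of hook_low between -0.03 and 0.022 m and y of pail_handle in the frame of hook_low between -0.03 and 0.03 m and z of pail_handle in the frame of hook_low between -0.005 and 0.035 m and angle between pail's own z axis and vertical below 0.4 rad and contact force between pail and cabinet above 0.3 N and contact force between pail and the fingers below 0.1 N and value of joint door above 0.5 rad), for 0.2 s.
2. the door is shut and its latch has snapped in (value of joint door below 0.025 rad and value of joint latch below 0.002 m), for 0.2 s.
At the end, for the whole second after the job is handed in: The pail hangs on the hook, nearly still (0.1 m/s), tilted under 0.4 rad, handle peak within 30 mm of the hook's middle along the door, -40 to +25 mm of the seat along the hook, -5 to 35 mm above hook_low; door below 0.025 rad, bolt below 2 mm (all of step 2 and x of pail_handle in the frame of hook_low between -0.04 and 0.025 m and y of pail_handle in the frame of hook_low between -0.03 and 0.03 m and z of pail_handle in the frame of hook_low between -0.005 and 0.035 m and angle between pail's own z axis and vertical below 0.4 rad and linear speed of pail below 0.1 m/s); the robot touches nothing.
It fails at once if the pail is dropped onto the hook: not gripped (under 2 N) and not yet on the hook, it moves faster than 0.25 m/s (a fall of about 4 mm), within 40 mm of hook_low seen from above (horizontal distance between pail_handle and hook_low below 0.04 m and linear speed of pail above 0.25 m/s and contact force between pail and the fingers below 2 N and contact force between pail and cabinet below 0.1 N and value of joint door above 1 rad).
It fails at once if the pail is pressed on the hook, door or cabinet with more than 25 N (contact force between pail and cabinet above 25 N).
It fails at once if the robot forces the door or cabinet with more than 45 N (contact force between any of the fingers, the arm and cabinet above 45 N).
It fails at once if the door is slammed (faster than 2.5 rad/s) (velocity of joint door below -2.5 rad/s).
It fails at once if the glue bottle, jar or tin is moved more than 30 mm (distance of any of glue, jar, tin from where it was at the start of the episode above 0.03 m).
It also fails if it takes over 72 s, if anything falls off the work surface, if the arm or the gripper's body presses on something with over 40 N, if the wrist force passes 120 N, or if a joint passes its speed limit or range.

## Working session

There is one attempt and no reset: what is moved stays moved. The work goes in short steps, Python scripts to look and compute and a tool call to move; the robot and the scene stay as the last step left them, time stands still between calls to the robot, and variables do not carry over. Pictures are saved under pics/ and viewed, at most 10 in all, crops included, and the job is handed in when it is done.

Besides the shell and the picture viewer there is one more tool, called after "Emit:" as name(argument=value, ...) on one line, values as JSON. carry_out: Moves the arm, as the interface text tells. Its arguments: {"type":"object","properties":{"series":{"type":"string"},"jaw":{"type":"number"},"grip_force":{"type":"number"}},"required":["series"]}

```bash
mkdir -p pics; ls
cat > h.py <<'E'
import numpy as np, cv2
from scipy.spatial.transform import Rotation as R
from workcell import bot, eyes, spot_in
def cloud(name):
    s=bot.read_state(); im,d=eyes.read_camera(name); c=eyes.get_calibration(name); K=np.array(c["K"])
    v,u=np.mgrid[:480,:640]; p=np.stack([(u-K[0,2])/K[0,0]*d,(v-K[1,2])/K[1,1]*d,d],-1)
    if name=="wrist":
        T=np.array(c["T_tool_cam"]); r=R.from_rotvec(s["tcp_rot"]).as_matrix()
        p=p@T[:3,:3].T+T[:3,3]; p=p@r.T+np.array(s["tool_pos"])
    else:
        rot=np.array(c["rotation"]); rot=rot if rot.shape==(3,3) else R.from_rotvec(rot).as_matrix()
        p=p@rot.T+np.array(c["position"])
    p[d<=0]=np.nan
    return im,d,p
E
python3 - <<'E'
from h import *
print(bot.read_state())
for n in ["scene","top"]:
    im,d,p=cloud(n); cv2.imwrite(f"pics/{n}0.png",im); np.savez(f"{n}0.npz",im=im,p=p)
    for t in ["pail","door","cabinet","glue","jar","tin"]:
        for r in spot_in(n,t)[:3]:
            u,v=int(r["rect"][0]),int(r["rect"][1]); print(n,t,round(r["score"],2),np.round(r["rect"]),p[min(v,479),min(u,639)].round(3))
E
```

```text
pics
{'time': 0.0, 'q': array([ 1.11209155e+00,  2.64766814e-01,  1.60538501e+00, -7.12841387e-06,
        1.27372090e+00, -3.68963104e-02]), 'joint_vel': array([-0.00042629,  0.00051515,  0.00038766, -0.00103974, -0.00146877,
       -0.00072838]), 'joint_torque': array([-1.10851848e-03, -5.15111840e+01, -3.67316866e+01, -2.56556223e-04,
        1.30944457e-02, -3.98142106e-05]), 'tool_pos': array([0.27603834, 0.61519647, 0.24394686]), 'tcp_rot': array([-0.65755483, -3.07143972,  0.00347414]), 'wrist_force': array([-0.21899917,  0.05446975,  0.16527528]), 'torque': array([-0.02882736,  0.05737371,  0.00319152]), 'grip_force': 0.0, 'width': 1.0008557866831953}
scene pail 0.97 [336. 188.  20.  43.] [ 0.344 -0.181  0.11 ]
scene pail 0.81 [298. 203.  22.  44.] [ 0.442 -0.246  0.038]
scene pail 0.79 [257. 215.  28.  28.] [ 0.66  -0.048  0.26 ]
scene door 0.92 [336. 293.  90.  88.] [0.571 0.19  0.162]
scene cabinet 0.68 [283. 287. 191. 146.] [nan nan nan]
scene cabinet 0.48 [300. 203.  22.  42.] [ 0.441 -0.24   0.043]
scene glue 0.69 [416. 417.  31.  51.] [0.569 0.517 0.114]
scene tin 0.95 [245. 166.  20.  28.] [ 0.528 -0.462  0.067]
scene tin 0.6 [211. 220.  16.  16.] [ 0.728 -0.247  0.103]
top pail 0.97 [415. 284.  30.  31.] [ 0.462 -0.223  0.   ]
top pail 0.82 [419. 232.  29.  36.] [ 0.61 -0.24  0.01]
top pail 0.67 [310. 205. 112. 163.] [0.691 0.071 0.004]
top door 0.72 [307. 205. 112. 166.] [0.693 0.083 0.006]
top cabinet 0.88 [309. 204. 111. 162.] [0.693 0.077 0.005]
top glue 0.98 [151. 254.  40.  26.] [0.544 0.492 0.126]
top glue 0.44 [514. 262.  29.  23.] [ 0.513 -0.481  0.081]
top jar 0.97 [421. 189.  30.  32.] [ 0.714 -0.235  0.097]
top tin 0.78 [515. 262.  36.  27.] [ 0.514 -0.486  0.074]
```

Run:
```python
import cv2,numpy as np
a=cv2.imread("pics/scene0.png");b=cv2.imread("pics/top0.png")
x=cv2.resize(a[140:460,180:460],(400,457)); y=cv2.resize(b[100:330,120:560],(800,418))
y2=cv2.resize(b[100:330,220:460],(400,383))
o=np.zeros((600,800,3),np.uint8); o[:457,:400]=x; o[:383,400:]=y2
cv2.imwrite("pics/c0.png",o)
```

```text
(no output)
```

View pics/c0.png

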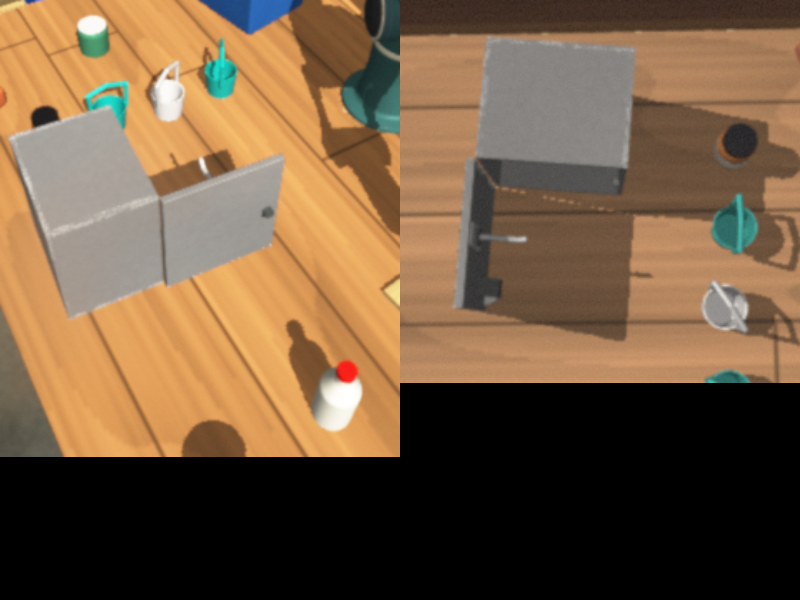

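The metal pail is at scene (298,203), top (415,284). The turquoise look-alikes are at top (419,232) and at the one beyond it towards the robot. I'll measure the pail and door roughly from the top cloud.

Run:
```python
from h import *
f=np.load("top0.npz");p=f["p"];im=f["im"].astype(int)
def box(x0,x1,y0,y1,z0,z1):
    m=(p[...,0]>x0)&(p[...,0]<x1)&(p[...,1]>y0)&(p[...,1]<y1)&(p[...,2]>z0)&(p[...,2]<z1); return m
m=box(.36,.54,-.31,-.16,.09,.16); q=p[m]; print("handle",len(q),q.mean(0),q[:,2].max())
if len(q)>4:
    c,s,vt=np.linalg.svd((q-q.mean(0))[:,:2],full_matrices=False); print("dir",vt[0],s, [q[:,:2].min(0),q[:,:2].max(0)])
m=box(.36,.54,-.31,-.16,.03,.075); q=p[m]; print("body",len(q),q.mean(0),q.min(0),q.max(0))
m=box(.4,.9,-.1,.3,.245,.28); q=p[m]; 
r=cv2.minAreaRect(q[q[:,0]>.68][:,:2].astype(np.float32)); print("cab",len(q),r,cv2.boxPoints(r))
d=q[q[:,0]<.655]; r=cv2.minAreaRect(d[:,:2].astype(np.float32)); print("door",len(d),r,cv2.boxPoints(r),d[:,2].mean())
c,s,vt=np.linalg.svd((d-d.mean(0))[:,:2],full_matrices=False); print(vt[0],d.mean(0))
m=box(.45,.65,-.0,.16,.18,.24); q=p[m]; print("hook",len(q),q.min(0) if len(q) else 0,q.max(0) if len(q) else 0)
c=eyes.get_calibration("wrist");print(c["T_tool_cam"],c["K"])
```

```text
handle 145 [ 0.45806449 -0.21409608  0.12079444] 0.1366357386084971
dir [-0.85159073 -0.52420723] [0.33898293 0.03529228] [array([ 0.41712983, -0.24105614]), array([ 0.49898105, -0.18783787])]
body 180 [ 0.45886158 -0.22199947  0.05499947] [ 0.41954343 -0.25244769  0.03025461] [ 0.49319639 -0.17893101  0.07171975]
cab 7229 ((0.7579564452171326, 0.05086538940668106), (0.220777690410614, 0.17404945194721222), 84.9287338256836) [[ 0.6615146  -0.05139881]
 [ 0.8348827  -0.06678388]
 [ 0.8543983   0.15312959]
 [ 0.6810302   0.16851465]]
door 559 ((0.6092754006385803, 0.11893182247877121), (0.14698173105716705, 0.31642526388168335), 40.0496826171875) [[ 0.45121694  0.19275367]
 [ 0.6548213  -0.04946567]
 [ 0.76733387  0.04510997]
 [ 0.5637295   0.28732932]] 0.25748685736604116
[-0.99374201  0.1116997 ] [0.55527312 0.18264782 0.25748686]
hook 85 [0.55433771 0.09643791 0.19911573] [0.56583679 0.1594655  0.21876339]
[[-1.14339547e-03 -9.47072600e-01 -3.21017419e-01  8.20040168e-02]
 [ 9.99998873e-01 -1.39537989e-03  5.54897866e-04 -1.68014152e-04]
 [-9.73469815e-04 -3.21016422e-01  9.47073128e-01 -1.28959965e-01]
 [ 0.00000000e+00  0.00000000e+00  0.00000000e+00  1.00000000e+00]] [[402.56176425   0.         327.16352924]
 [  0.         402.56176425 242.26866951]
 [  0.           0.           1.        ]]
```

Emit:
carry_out(series="0.014 -0.042 0.01 -6.2;0.014 -0.042 0.01 -6.2;0.014 -0.042 0.01 -6.2;0.014 -0.042 0.01 -6.2;0.014 -0.042 0.01 -6.2;0.014 -0.042 0.01 -6.2;0.014 -0.042 0.01 -6.2;0.014 -0.042 0.01 -6.2;0.014 -0.042 0.01 -6.2;0.014 -0.042 0.01 -6.2;0.002 -0.042 0 -6.2;0.002 -0.042 0 -6.2;0.002 -0.042 0 -6.2;0.002 -0.042 -0.01 -6.2;0.002 -0.042 -0.01 -6.2;0.002 -0.042 -0.01 -6.2;0.002 -0.042 -0.01 -6.2;0.002 -0.042 -0.01 -6.2;0.002 -0.042 -0.01 -6.2;0.002 -0.042 -0.02 -6.2", jaw=0.0)

```text
time: 3.2
tool_pos: [0.4369, -0.226, 0.2662]
tcp_rot: [3.021, 0.855, 0.004]
wrist_force: [0.8, -0.2, 0.1]
width: 0.503
grip_force: 0.0
```

Run:
```python
from h import *
s=bot.read_state();print(s["time"],s["tool_pos"],s["tcp_rot"],s["q"],s["wrist_force"])
im,d,p=cloud("wrist"); np.savez("w1.npz",im=im,p=p)
for r in spot_in("wrist","pail")[:3]+spot_in("wrist","pail_handle")[:2]: print(r)
z=np.nan_to_num(p[...,2]); 
near=np.hypot(p[...,0]-.458,p[...,1]+.216)<.06
m=near&(z>.105)&(z<.14); q=p[m]; print(len(q),q.mean(0),q.min(0),q.max(0))
v=np.linalg.svd((q-q.mean(0))[:,:2],full_matrices=False); print(v[2][0],v[1])
t=(q-q.mean(0))[:,:2]@v[2][0]; print(t.min(),t.max())
k=im.copy(); k[m]=(k[m]*.5+np.array([0,0,127])).astype(np.uint8); cv2.imwrite("pics/w1.png",k)
b=near&(z>.052)&(z<.07); q=p[b]; print(cv2.minEnclosingCircle(q[:,:2].astype(np.float32)),len(q))
```

```text
3.2 [ 0.43690519 -0.22598163  0.26615965] [3.02077355 0.85517956 0.00350099] [-5.28082825e-01 -1.02766068e-01  1.95986260e+00  1.55773305e-04
  1.28143674e+00  4.90908133e-01] [ 0.76046629 -0.18936028  0.06858919]
{'rect': [329.6, 189.5, 86.5, 136.6], 'score': 0.84}
{'rect': [249.9, 320.6, 87.4, 129.1], 'score': 0.81}
{'rect': [443.9, 53.7, 109.4, 102.2], 'score': 0.73}
{'rect': [330.6, 191.8, 88.6, 132.7], 'score': 0.93}
{'rect': [447.3, 51.2, 114.8, 99.8], 'score': 0.89}
1870 [ 0.46278101 -0.21311693  0.12262463] [ 0.41812993 -0.2427134   0.11271919] [ 0.50057809 -0.18795485  0.13151525]
[-0.85073007 -0.52560285] [1.12114852 0.12202055]
-0.04369843641310845 0.051227063585343825
((0.4592801332473755, -0.21548040211200714), 0.03694455698132515) 1302
```

View pics/w1.png

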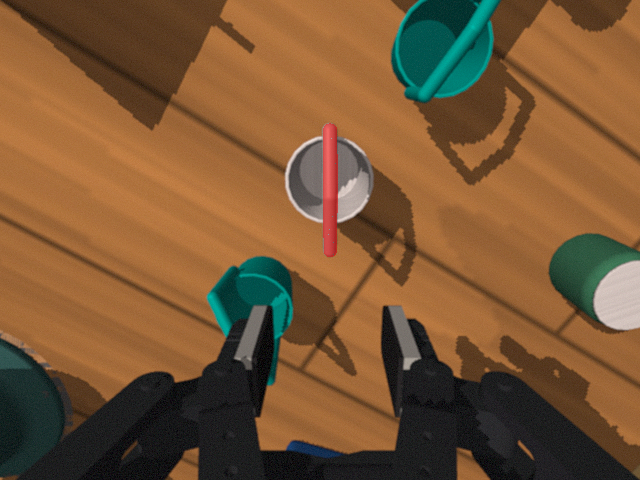

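Run:
```python
from h import *
f=np.load("w1.npz");p=f["p"];im=f["im"].astype(int)
t=(im[...,0]>im[...,2]+40)&(im[...,1]>im[...,2]+40); t[:, 300:]=False; t[:, :205]=False; t[:250]=False
a=np.radians(-58.4); y=np.array([np.cos(a),np.sin(a)]); x=np.array([-y[1],y[0]])
P=np.array([.4595,-.2153])
for z0,z1 in((.02,.09),(.09,.12),(.12,.16)):
    q=p[t&(p[...,2]>z0)&(p[...,2]<z1)]
    if len(q):
        for g in(-.027,.027):
            r=q[:,:2]-P-g*x; print(z0,g,len(q),"x",(r@x).min(),(r@x).max(),"y",(r@y).min(),(r@y).max())
```

```text
0.02 -0.027 1974 x -0.12651682588089794 -0.051157411495422335 y -0.10472867084132763 -0.03422382173416973
0.02 0.027 1974 x -0.18051682588089796 -0.10515741149542235 y -0.10472867084132764 -0.03422382173416975
0.09 -0.027 586 x -0.13183063487499078 -0.04972813694924228 y -0.09464752025347271 -0.04674363689213963
0.09 0.027 586 x -0.1858306348749908 -0.1037281369492423 y -0.09464752025347271 -0.04674363689213965
0.12 -0.027 223 x -0.08171675452001712 -0.06081729988146425 y -0.08762164589890166 -0.0750814197480329
0.12 0.027 223 x -0.1357167545200171 -0.11481729988146426 y -0.08762164589890166 -0.0750814197480329
```

Emit:
carry_out(series="-0.0004 -0.0034 -0.02 0;0 0 -0.03 0;0 0 -0.03 0;0 0 -0.03 0;0 0 -0.02 0;0 0 -0.01 0;0 0 -0.006 0;0 0 0 0;0 0 0 0", jaw=0.0)

```text
time: 4.47
tool_pos: [0.4366, -0.2279, 0.1202]
tcp_rot: [3.02, 0.861, 0.002]
wrist_force: [0.5, -0.0, 0.6]
width: 0.502
grip_force: 0.0
```

Emit:
carry_out(series="0 -0.001 0 0;0 0 0 0;0 0 0 0;0 0 0 0;0 0 0 0;0 0 0 0", jaw=-1, grip_force=60)

```text
time: 5.22
tool_pos: [0.4362, -0.2289, 0.1199]
tcp_rot: [3.02, 0.861, 0.001]
wrist_force: [-2.2, 0.4, 5.6]
width: 0.089
grip_force: 58.8
```

Emit:
carry_out(series="0 0 0.005 0;0 0 0.01 0;0 0 0.02 0;0 0 0.03 0;0 0 0.04 0;0 0 0.05 0;0 0 0.05 0;0 0 0 0;0 0 0 0")

```text
time: 6.35
tool_pos: [0.4355, -0.2283, 0.3238]
tcp_rot: [-3.021, -0.861, 0.001]
wrist_force: [-0.3, 0.8, -2.8]
width: 0.091
grip_force: 58.6
```

Run:
```python
from h import *
s=bot.read_state();print(s["wrist_force"],s["torque"],s["tool_pos"])
im,d,p=cloud("wrist"); cv2.imwrite("pics/w2.png",im); np.savez("w2.npz",im=im,p=p)
im,d,p=cloud("scene"); np.savez("s2.npz",im=im,p=p)
```

```text
[-0.30820512  0.79021323 -2.83185406] [-0.02607285  0.05200099  0.01245662] [ 0.43553216 -0.22829403  0.32379463]
```

View pics/w2.png

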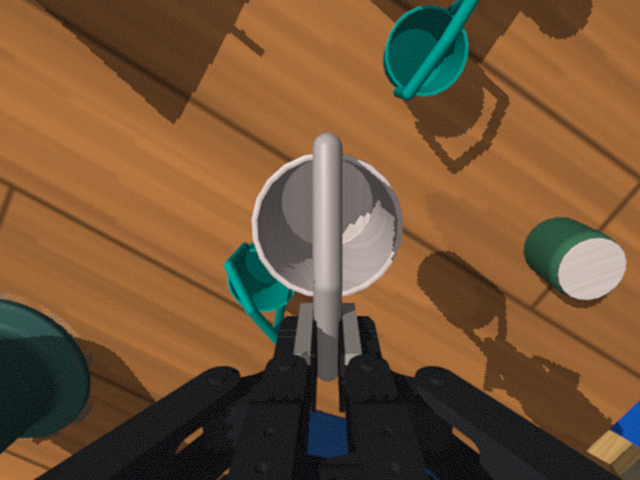

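Emit:
carry_out(series="0.0105 0.015 0 -3.8;0.0105 0.025 0 -3.8;0.0105 0.025 0 -3.8;0.0105 0.025 0 -3.8;0.0105 0.025 0 -3.8;0.0105 0.025 0 -3.8;0.0105 0.025 0 -3.8;0.0105 0.025 0 -3.8;0.0105 0.025 0 -3.8;0.0105 0.025 0 -3.8;0 0.01 0 0;0 0 0 0;0 0 0 0")

```text
time: 8.07
tool_pos: [0.5404, 0.0207, 0.3238]
tcp_rot: [3.136, -0.169, -0.002]
wrist_force: [0.1, 0.3, -1.0]
width: 0.088
grip_force: 58.6
```

Run:
```python
from h import *
s=bot.read_state();print(s["wrist_force"],s["tool_pos"],s["tcp_rot"],s["q"])
im,d,p=cloud("wrist"); cv2.imwrite("pics/w3.png",im); np.savez("w3.npz",im=im,p=p)
for t in ["hook_low","door","pail"]:
  for r in spot_in("wrist",t)[:2]: print(t,r)
m=(p[...,2]>.25)&(p[...,2]<.275)&(p[...,1]>.12)&(p[...,0]<.65); q=p[m]; print(len(q))
if len(q)>10:
  v=np.linalg.svd((q-q.mean(0))[:,:2],full_matrices=False);print("door top",q.mean(0),v[2][0],v[1]/len(q)**.5,q.min(0),q.max(0))
m=(p[...,2]>.18)&(p[...,2]<.245)&(p[...,1]>.09)&(p[...,1]<.155)&(p[...,0]>.52)&(p[...,0]<.6); q=p[m]; print(len(q))
if len(q): print(q.min(0),q.max(0),q.mean(0)); 
np.set_printoptions(precision=4,suppress=True)
for y0 in np.arange(.06,.17,.01):
    k=q[(q[:,1]>y0)&(q[:,1]<y0+.01)]
    if len(k): print(round(y0,3),len(k),k.mean(0),np.percentile(k[:,2],95))
```

```text
[ 0.07851518  0.28347149 -1.02129162] [0.54041351 0.02071174 0.32377145] [ 3.13644614e+00 -1.68673928e-01 -1.61125095e-03] [-7.40192353e-03 -3.04277186e-02  1.78724009e+00 -5.75492378e-04
  1.38583359e+00  1.67095439e+00]
hook_low {'rect': [105.5, 231.8, 207.4, 395.4], 'score': 0.64}
door {'rect': [102.0, 234.2, 204.1, 389.1], 'score': 0.83}
pail {'rect': [582.5, 112.3, 107.7, 120.1], 'score': 0.97}
pail {'rect': [565.4, 362.4, 115.5, 100.5], 'score': 0.7}
8101
door top [0.53549404 0.18280262 0.25630612] [-0.994119    0.10829321] [0.04160735 0.00396879] [0.45669689 0.17038008 0.25000172] [0.62862904 0.19999205 0.26053811]
1129
[0.55573692 0.09621154 0.19828945] [0.56764804 0.1549706  0.21684256] [0.56219238 0.12688436 0.20642227]
0.09 80 [0.5597 0.0981 0.2139] 0.216036510651601
0.1 152 [0.561  0.1044 0.2107] 0.2154365502519677
0.11 174 [0.5614 0.1154 0.2029] 0.2053051531639518
0.12 206 [0.5619 0.125  0.2034] 0.20538465851602314
0.13 208 [0.5627 0.1351 0.2051] 0.20691886073779892
0.14 207 [0.5635 0.1451 0.2069] 0.20889336774343273
0.15 102 [0.5641 0.1525 0.2081] 0.20959007237774238
```

View pics/w3.png

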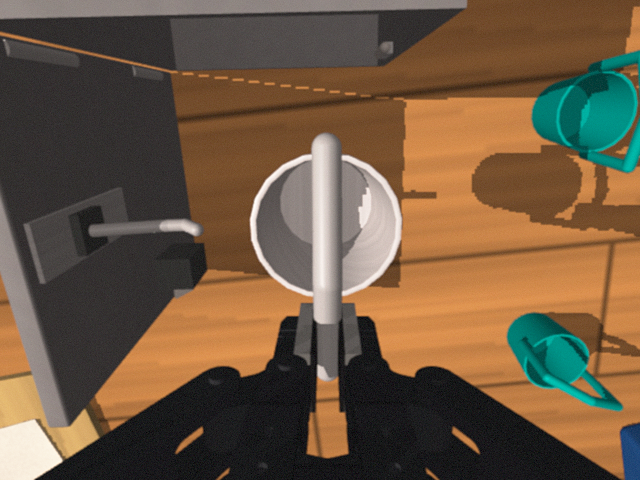

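Run:
```python
from h import *
f=np.load("w3.npz");p=f["p"]; np.set_printoptions(precision=4,suppress=True)
t=np.array([.5404,.0207,.3238]); r=R.from_rotvec([3.13644614,-.168673928,-.00161125]).as_matrix()
q=(p-t)@r  # tool coords
print("toolx,y az",r[:,0],r[:,1])
m=(abs(q[...,0]-.027)<.045)&(abs(q[...,1])<.045)&(q[...,2]>.045)&(q[...,2]<.08)
k=q[m]; print(len(k),cv2.minEnclosingCircle(k[:,:2].astype(np.float32)),k.min(0),k.max(0))
b=q[(abs(q[...,1])<.02)&(q[...,2]>-.02)&(q[...,2]<.03)&(q[...,0]>-.03)&(q[...,0]<.1)]
for x0 in np.arange(0,.08,.008):
    k=b[(b[:,0]>x0)&(b[:,0]<x0+.008)]
    if len(k): print(round(x0+.004,3),len(k),k[:,1].mean(),k[:,2].min())
```

```text
toolx,y az [ 0.9942 -0.1072 -0.001 ] [-0.1072 -0.9942  0.0007]
5702 ((0.026372889056801796, -0.0004988143919035792), 0.036995310336351395) [-0.0092 -0.0369  0.0559] [0.0623 0.0362 0.08  ]
0.004 1766 0.0002689360485771107 -0.019431536848680184
0.012 2054 0.0001388760685047174 -0.019996072806074978
0.02 522 0.00018935666250690283 -0.010534569108602662
0.028 689 0.00021430436159804994 -0.011406767905962211
0.036 781 0.00026287308962616603 -0.009714484921233127
0.044 768 0.00022665543520959992 -0.008119858752378303
0.052 762 -2.6962492136749776e-05 -0.00473514028446239
0.06 780 -7.2807682977801e-05 -0.002534563429568271
0.068 773 -5.800443873307009e-05 -9.818822406012437e-05
0.076 178 -1.582037922890058e-05 0.002676575582017861
```

Emit:
carry_out(series="-0.001 0 -0.02 0;-0.001 0 -0.03 0;-0.001 0 -0.02 0;-0.0017 0 -0.012 0;0 0 -0.006 0;0 0 0 0;0 0.02 0 0;0 0.02 0 0;0 0.02 0 0;0 0.015 0 0;0 0.01 0 0;0 0.008 0 0;0 0.005 0 0;0 0 0 0;0 0 0 0")

```text
time: 10.15
tool_pos: [0.5363, 0.119, 0.2362]
tcp_rot: [3.137, -0.17, -0.0]
wrist_force: [0.0, 0.2, -1.6]
width: 0.089
grip_force: 58.7
```

Run:
```python
from h import *
s=bot.read_state();print(s["wrist_force"],s["torque"],s["tool_pos"],s["tcp_rot"])
im,d,p=cloud("wrist"); cv2.imwrite("pics/w4.png",im); np.savez("w4.npz",im=im,p=p)
```

```text
[ 0.0305155   0.23470777 -1.60870857] [ 0.02946874  0.00369643 -0.02070038] [0.53626206 0.11902195 0.23623007] [ 3.13674288e+00 -1.69734106e-01 -1.41481128e-04]
```

View pics/w4.png

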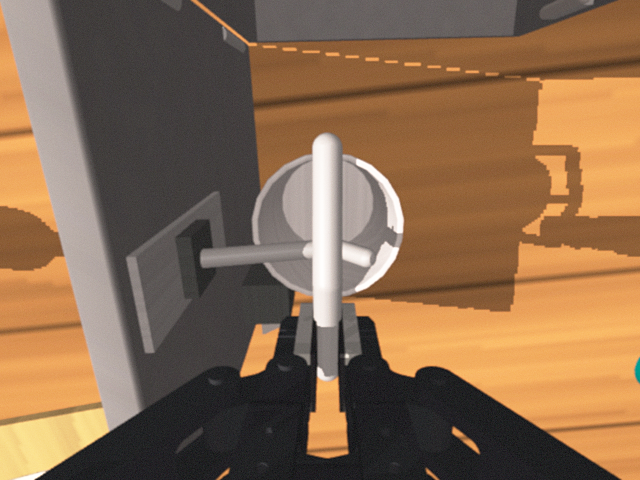

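Run:
```python
from h import *
f=np.load("w4.npz");p=f["p"]; np.set_printoptions(precision=4,suppress=True)
t=np.array([.53626,.11902,.23623]); r=R.from_rotvec([3.13674288,-.169734,-.00014]).as_matrix()
q=(p-t)@r
m=np.zeros(q.shape[:2],bool); m[235:275,200:380]=True
k=q[m&(q[...,2]>.01)&(q[...,2]<.045)]
for y0 in np.arange(-.06,.04,.006):
    a=k[(k[:,1]>y0)&(k[:,1]<y0+.006)]
    if len(a)>5: print(round(y0+.003,3),len(a),"x",a[:,0].mean(),"ztop",.23623-np.percentile(a[:,2],5),a[:,1].max())
```

```text
-0.051 497 x 0.023290056911264755 ztop 0.21211653099202007 -0.048075891059371226
-0.045 285 x 0.02384886258926127 ztop 0.2113675284731979 -0.04205478745471818
-0.039 287 x 0.024103021271399856 ztop 0.21021022451803845 -0.0360028329741075
-0.033 279 x 0.024260087843038163 ztop 0.20925995768528 -0.030004076959234315
-0.027 270 x 0.024333328883333023 ztop 0.20810067059008555 -0.024036385107874186
-0.021 271 x 0.02458154369603176 ztop 0.20710124893604998 -0.018040013264712464
-0.015 260 x 0.0247122751738986 ztop 0.20607966443421935 -0.012061745252603227
-0.009 257 x 0.02489047840521698 ztop 0.20501560284358572 -0.006313471071073143
0.009 274 x 0.025749897069891965 ztop 0.21224558218558387 0.011971221079114892
0.015 306 x 0.025781602810207957 ztop 0.21609543489785626 0.01799176260734828
0.021 53 x 0.025319113791929755 ztop 0.2152320702627356 0.019890466849118257
```

Emit:
carry_out(series="0 0.002 -0.005 0;0 0 -0.007 0;0 0 -0.006 0;0 0 -0.004 0;0 0 -0.002 0;0 0 -0.001 0;0 0 0 0;0 0 0 0")

```text
time: 11.2
tool_pos: [0.5364, 0.1215, 0.2115]
tcp_rot: [-3.137, 0.169, -0.001]
wrist_force: [0.2, -0.0, -2.2]
width: 0.084
grip_force: 58.7
```

Emit:
carry_out(series="0 0 -0.001 0;0 0 -0.001 0;0 0 0 0")

```text
time: 11.58
tool_pos: [0.5361, 0.1214, 0.2092]
tcp_rot: [3.137, -0.169, -0.0]
wrist_force: [-1.1, -0.4, -0.9]
width: 0.092
grip_force: 58.7
```

Emit:
carry_out(series="0 0 -0.001 0;0 0 -0.001 0;0 0 0 0")

```text
time: 11.95
tool_pos: [0.5362, 0.1214, 0.2071]
tcp_rot: [3.137, -0.169, -0.0]
wrist_force: [-0.1, -0.7, -2.0]
width: 0.089
grip_force: 58.7
```

Emit:
carry_out(series="0 0 -0.001 0;0 0 0 0;0 0 0 0")

```text
time: 12.32
tool_pos: [0.5363, 0.1214, 0.2063]
tcp_rot: [3.137, -0.169, 0.0]
wrist_force: [-0.5, 0.6, -2.3]
width: 0.089
grip_force: 58.7
```

Force noise is about ±1 N, so I'll keep stepping 1 mm at a time.

Emit:
carry_out(series="0 0 -0.001 0;0 0 0 0;0 0 0 0")

```text
time: 12.7
tool_pos: [0.5362, 0.1215, 0.2053]
tcp_rot: [-3.137, 0.169, 0.0]
wrist_force: [0.0, -0.1, -2.6]
width: 0.089
grip_force: 58.7
```

Emit:
carry_out(series="0 0 -0.001 0;0 0 0 0;0 0 0 0")

```text
time: 13.08
tool_pos: [0.5364, 0.1215, 0.2045]
tcp_rot: [-3.137, 0.169, -0.001]
wrist_force: [0.4, 0.4, -0.9]
width: 0.09
grip_force: 58.7
```

Emit:
carry_out(series="0 0 -0.001 0;0 0 0 0;0 0 0 0")

```text
time: 13.45
tool_pos: [0.5365, 0.1215, 0.2038]
tcp_rot: [-3.137, 0.169, -0.001]
wrist_force: [-0.6, 0.4, 2.8]
width: 0.089
grip_force: 59.1
```

Emit:
carry_out(series="0 0 0 0;0 0 0 0")

```text
time: 13.7
tool_pos: [0.5365, 0.1215, 0.2037]
tcp_rot: [-3.137, 0.169, -0.001]
wrist_force: [-0.3, 0.9, 4.0]
width: 0.089
grip_force: 59.2
```

Emit:
carry_out(series="0 0 0 0;0 0 0 0;0 0 0 0;0 0 0 0;0 0 0 0", jaw=-0.45)

```text
time: 14.32
tool_pos: [0.5362, 0.1214, 0.2032]
tcp_rot: [3.137, -0.169, -0.0]
wrist_force: [0.3, -0.5, 0.8]
width: 0.272
grip_force: 0.0
```

Run:
```python
from h import *
s=bot.read_state();print(s["wrist_force"],s["tool_pos"],s["width"])
im,d,p=cloud("wrist"); cv2.imwrite("pics/w5.png",im); np.savez("w5.npz",im=im,p=p)
```

```text
[ 0.27056836 -0.53255583  0.803443  ] [0.53622877 0.12142687 0.20321411] 0.2724831739823594
```

View pics/w5.png

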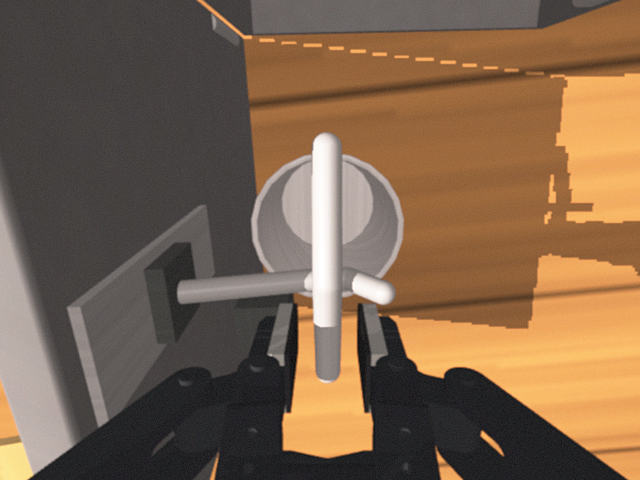

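Emit:
carry_out(series="0 0 0.005 0;0 0 0.01 0;0 0 0.02 0;0 0 0.03 0;0 0 0.04 0;0 0 0.035 0;0 0.01 0.02 10;-0.003 0.02 0 10;-0.004 0.02 0 10;-0.004 0.02 0 10;-0.004 0.02 0 10;-0.003 0.01 0 10;-0.003 0.01 0 10;0 0 0 10;0 0 0 10;0 0 0 0")

```text
time: 16.38
tool_pos: [0.5155, 0.2316, 0.365]
tcp_rot: [2.339, 2.096, 0.003]
wrist_force: [-0.6, 0.5, 0.7]
width: 0.271
grip_force: 0.0
```

Run:
```python
from h import *
np.set_printoptions(precision=4,suppress=True)
s=bot.read_state();print(s["time"],s["wrist_force"],s["tool_pos"],s["tcp_rot"],s["q"])
im,d,p=cloud("scene"); a=im[140:460,180:460].copy()
im2,d,p=cloud("top"); b=im2[100:330,220:460]
o=np.zeros((460,800,3),np.uint8); o[:457,:400]=cv2.resize(a,(400,457)); o[:383,400:]=cv2.resize(b,(400,383)); cv2.imwrite("pics/c6.png",o)
q=p[(p[...,2]>.25)&(p[...,2]<.27)&(p[...,0]>.45)&(p[...,0]<.64)&(p[...,1]>.1)&(p[...,1]<.23)]
v=np.linalg.svd((q-q.mean(0))[:,:2],full_matrices=False);print(len(q),q.mean(0),v[2][0],q.min(0),q.max(0))
```

```text
16.375 [-0.6183  0.4648  0.6956] [0.5155 0.2316 0.365 ] [2.3391 2.0961 0.0031] [0.3782 0.0027 1.6808 0.     1.456  0.4876]
493 [0.5477 0.1844 0.2579] [-0.9967  0.0809] [0.4578 0.1707 0.25  ] [0.64   0.1987 0.2654]
```

View pics/c6.png

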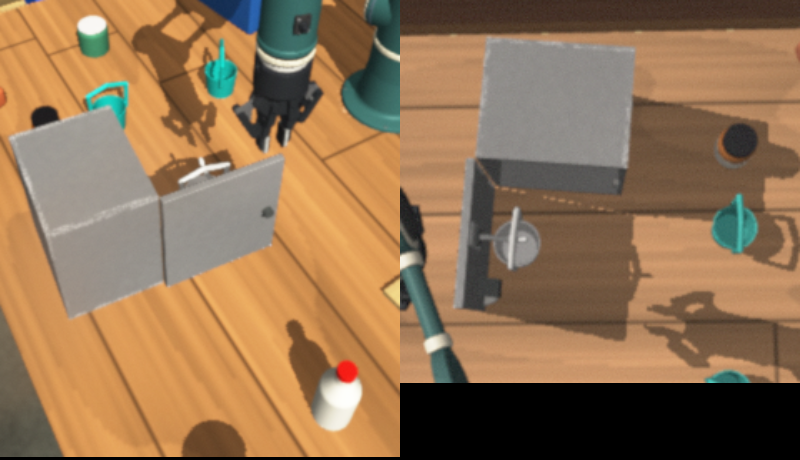

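Emit:
carry_out(series="0 0 -0.02 0;0 0 -0.03 0;0 0 -0.035 0;0 0 -0.03 0;0 0 -0.02 0;0 0 -0.01 0;0 0 0 0;0 0 0 0", jaw=-1)

```text
time: 17.48
tool_pos: [0.5161, 0.2318, 0.2196]
tcp_rot: [2.337, 2.098, 0.003]
wrist_force: [0.2, 0.8, -0.1]
width: 0.003
grip_force: 0.0
```

Run:
```python
import numpy as np
from h import bot
s=bot.read_state(); print(s["tool_pos"],s["wrist_force"])
H=np.array([.679,.163]); 
def T(f,c): 
    f=np.radians(f); u=np.array([np.cos(f),np.sin(f)]); o=np.array([np.sin(f),-np.cos(f)]); return H+.168*u+(.014+c)*o
ph=[173.8]*3+list(np.arange(176.8,263,3)); cs=[.028,.020,.012]+[.011]*40
prev=s["tool_pos"][:2]; out=[]
for f,c,r in zip(ph,cs,[0,0,0]+[3]*40):
    t=T(f,c); d=np.round(t-prev,4); prev=prev+d; out.append(f"{d[0]:g} {d[1]:g} 0 {r}")
print(len(out),ph[-1]); print(";".join(out))
```

```text
[0.51609735 0.23175281 0.21960951] [ 0.20827646  0.83667873 -0.13161746]
32 260.8
0.0004 -0.0089 0 0;-0.0008 -0.0079 0 0;-0.0009 -0.008 0 0;-0.0021 -0.0096 0 3;-0.0016 -0.0088 0 3;-0.0011 -0.0088 0 3;-0.0007 -0.0089 0 3;-0.0001 -0.0088 0 3;0.0002 -0.0089 0 3;0.0008 -0.0089 0 3;0.0012 -0.0088 0 3;0.0017 -0.0087 0 3;0.0021 -0.0087 0 3;0.0026 -0.0085 0 3;0.003 -0.0084 0 3;0.0034 -0.0081 0 3;0.0039 -0.008 0 3;0.0043 -0.0078 0 3;0.0047 -0.0076 0 3;0.0051 -0.0073 0 3;0.0054 -0.007 0 3;0.0058 -0.0067 0 3;0.0062 -0.0065 0 3;0.0065 -0.006 0 3;0.0068 -0.0058 0 3;0.0071 -0.0053 0 3;0.0073 -0.005 0 3;0.0076 -0.0046 0 3;0.0079 -0.0042 0 3;0.008 -0.0038 0 3;0.0083 -0.0034 0 3;0.0084 -0.0029 0 3
```

Emit:
carry_out(series="0 -0.009 0 0;-0.001 -0.008 0 0;-0.001 -0.008 0 0;-0.002 -0.009 0 3;-0.0016 -0.009 0 3;-0.001 -0.009 0 3;-0.0007 -0.009 0 3;0 -0.009 0 3;0 -0.009 0 3;0.001 -0.009 0 3;0.001 -0.009 0 3;0.0017 -0.0087 0 3;0.002 -0.0087 0 3;0.0026 -0.0085 0 3;0.003 -0.0084 0 3")

```text
time: 19.35
tool_pos: [0.5191, 0.0996, 0.2185]
tcp_rot: [-1.573, -2.719, -0.001]
wrist_force: [-0.3, 2.2, -0.6]
width: 0.001
grip_force: 0.0
```

Emit:
carry_out(series="0.0035 -0.008 0 3;0.004 -0.008 0 3;0.0043 -0.0078 0 3;0.0047 -0.0076 0 3;0.005 -0.0073 0 3;0.0054 -0.007 0 3;0.0058 -0.0067 0 3;0.006 -0.0065 0 3;0.0065 -0.006 0 3;0.0068 -0.006 0 3")

```text
time: 20.6
tool_pos: [0.5709, 0.0287, 0.2183]
tcp_rot: [-0.815, -3.033, -0.0]
wrist_force: [-0.4, 0.8, 0.6]
width: 0.003
grip_force: 0.0
```

Run:
```python
from h import *
np.set_printoptions(precision=4,suppress=True)
s=bot.read_state();print(s["time"],s["wrist_force"],s["tool_pos"],s["tcp_rot"],s["q"])
im,d,p=cloud("top"); im2,_,_=cloud("scene"); im3,_,_=cloud("wrist")
o=np.zeros((480,800,3),np.uint8); o[:240,:400]=cv2.resize(im2[140:340,180:513],(400,240));o[:383,400:]=cv2.resize(im[100:330,220:460],(400,383)); o[240:,:320]=cv2.resize(im3,(320,240)); cv2.imwrite("pics/c7.png",o)
```

```text
20.6 [-0.4219  0.7846  0.5969] [0.5709 0.0287 0.2183] [-0.8153 -3.0332 -0.0003] [ 0.0065  0.0888  1.8591  0.0004  1.1943 -1.0393]
```

View pics/c7.png

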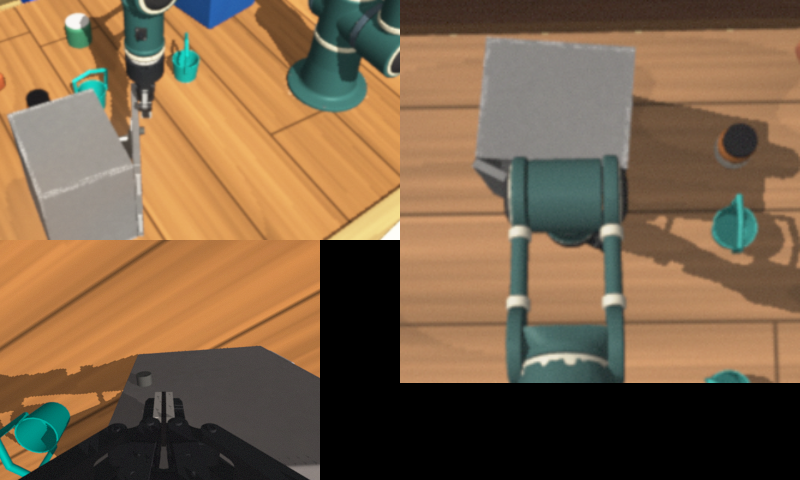

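Emit:
carry_out(series="0.007 -0.0053 0 3;0.0073 -0.005 0 3;0.0076 -0.0046 0 3;0.0079 -0.0042 0 3;0.004 -0.002 0 1.5;0.004 -0.0018 0 1.5;0 0 0 0;0 0 0 0")

```text
time: 21.75
tool_pos: [0.609, 0.0064, 0.2182]
tcp_rot: [0.415, 3.114, -0.0]
wrist_force: [-0.9, -1.1, -0.2]
width: -0.003
grip_force: 0.0
```

Emit:
carry_out(series="0.002 -0.0008 0 0.7;0.002 -0.0007 0 0.7;0.002 -0.0006 0 0.7;0 0 0 0")

```text
time: 22.25
tool_pos: [0.6105, 0.0058, 0.2176]
tcp_rot: [-0.354, -3.111, -0.002]
wrist_force: [-14.8, 4.5, 5.2]
width: -0.001
grip_force: 0.0
```

Emit:
carry_out(series="0.002 -0.0005 0 0.7;0.002 -0.0005 0 0.7;0 0 0 0")

```text
time: 22.62
tool_pos: [0.615, 0.0044, 0.2171]
tcp_rot: [-0.316, -3.116, -0.001]
wrist_force: [-12.6, 2.5, 4.5]
width: 0.001
grip_force: 0.0
```

Emit:
carry_out(series="0.002 -0.0004 0 0.5;0.002 -0.0004 0 0.5;0 0 0 0")

```text
time: 23.0
tool_pos: [0.6185, 0.0032, 0.2171]
tcp_rot: [-0.289, -3.118, -0.0]
wrist_force: [-14.5, 1.8, 4.2]
width: 0.0
grip_force: 0.0
```

Emit:
carry_out(series="0.002 -0.0004 0 0.5;0.002 -0.0004 0 0.5;0 0 0 0")

```text
time: 23.38
tool_pos: [0.6217, 0.0022, 0.2172]
tcp_rot: [-0.261, -3.118, 0.001]
wrist_force: [-17.4, 1.0, 6.7]
width: 0.007
grip_force: 0.0
```

Emit:
carry_out(series="0.002 -0.0003 0 0.5;0.002 -0.0003 0 0.5;0 0 0 0")

```text
time: 23.75
tool_pos: [0.6304, 0.0011, 0.218]
tcp_rot: [-0.237, -3.131, 0.0]
wrist_force: [-4.5, 0.7, 0.3]
width: -0.0
grip_force: 0.0
```

Emit:
carry_out(series="0.002 0 0 0.5;0.001 0 0 0;0 0 0 0")

```text
time: 24.12
tool_pos: [0.6306, 0.0009, 0.2179]
tcp_rot: [-0.222, -3.126, 0.001]
wrist_force: [-13.6, -0.8, 5.5]
width: -0.0
grip_force: 0.0
```

Emit:
carry_out(series="0.002 0 0 0;0 0 0 0;0 0 0 0")

```text
time: 24.5
tool_pos: [0.6306, 0.0009, 0.218]
tcp_rot: [-0.221, -3.121, 0.002]
wrist_force: [-21.0, -2.0, 9.5]
width: 0.003
grip_force: 0.0
```

Emit:
carry_out(series="-0.005 0 0 0;-0.01 0 0 0;-0.02 0 0 0;-0.03 0 0 0;-0.04 0 0.02 0;-0.04 0 0.04 0;-0.04 0 0.05 0;0 0 0.05 0;0 0.03 0.03 0;0 0.05 0 0;0 0.06 0 0;0 0.06 0 0;0 0.06 0 0;0 0.04 0 0;0 0 0 0;0 0 0 0")

```text
time: 26.5
tool_pos: [0.4521, 0.3007, 0.4072]
tcp_rot: [0.223, 3.133, -0.0]
wrist_force: [-1.1, 0.2, -0.2]
width: -0.002
grip_force: 0.0
```

Run:
```python
from h import *
np.set_printoptions(precision=4,suppress=True)
s=bot.read_state();print(s["time"],s["wrist_force"],s["tool_pos"])
im,d,p=cloud("top"); im2,_,p2=cloud("scene")
def fit(q):
    v=np.linalg.svd((q-q.mean(0))[:,:2],full_matrices=False); return q.mean(0),np.degrees(np.arctan2(*v[2][0][::-1]))
z=p[...,2]; m=(z>.25)&(z<.275)&(p[...,0]>.55)&(p[...,0]<.9)&(p[...,1]>-.12)&(p[...,1]<.25)
r=cv2.minAreaRect(p[m][:,:2].astype(np.float32)); print(r)
q=p2[(p2[...,2]>.03)&(p2[...,2]<.24)&(p2[...,0]>.62)&(p2[...,0]<.69)&(p2[...,1]>-.06)&(p2[...,1]<.17)]; print(len(q))
q0=[]
for y0 in np.arange(.155,-.08,-.03):
    c=p[m]; c=c[(c[:,1]<y0)&(c[:,1]>y0-.03)]; print(round(y0-.015,3),len(c),np.percentile(c[:,0],1) if len(c) else 0)
o=np.zeros((480,800,3),np.uint8); o[:457,:400]=cv2.resize(im2[140:460,180:460],(400,457));o[:383,400:]=cv2.resize(im[100:330,220:460],(400,383)); cv2.imwrite("pics/c8.png",o)
```

```text
26.5 [-1.0607  0.1564 -0.1723] [0.4521 0.3007 0.4072]
((0.7471103668212891, 0.05160924792289734), (0.2203018218278885, 0.19640739262104034), 85.0069808959961)
422
0.14 953 0.6584338018036561
0.11 947 0.656063026222881
0.08 1003 0.652334931026783
0.05 973 0.6501637003453542
0.02 981 0.6479115898946822
-0.01 977 0.6447947644919527
-0.04 959 0.642912366770233
-0.07 130 0.717702799936079
```

View pics/c8.png

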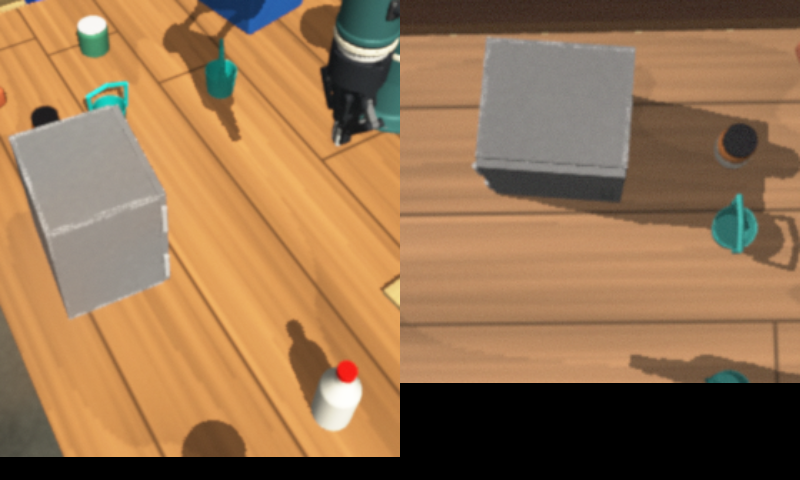

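The door face is parallel to the cabinet front within about 0.1°, and the total depth of 0.196 m matches 180 + 14 mm, so it is shut and held. I'll let the pail settle, then hand in.

Emit:
carry_out(series="0 0 0 0;0 0 0 0;0 0 0 0;0 0 0 0;0 0 0 0;0 0 0 0;0 0 0 0;0 0 0 0;0 0 0 0;0 0 0 0;0 0 0 0;0 0 0 0;0 0 0 0;0 0 0 0;0 0 0 0;0 0 0 0;0 0 0 0;0 0 0 0;0 0 0 0;0 0 0 0")

```text
time: 29.1
tool_pos: [0.452, 0.301, 0.4071]
tcp_rot: [0.224, 3.134, -0.0]
wrist_force: [0.2, 0.6, -0.2]
width: 0.0
grip_force: 0.0
```

```bash
python3 -c "
from h import *
print(bot.finish_job())"
```

```text
the job is handed in; nothing more can be done
None
```

I hung the metal pail on the door hook and let go, then pushed the door until its latch snapped in, and handed the job in at about 29 s; no verdict came back, and I couldn't see the pail once the door was shut.

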